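# Set a bench rotary table to the red-dotted line and clamp it

### The arm

A 7-joint arm with a two-finger parallel gripper is mounted at the origin on the work surface. World frame = base frame: x ahead of the robot, y to its left, z up, the work surface at z = 0. Lengths are in m, angles in rad, forces in N, time in s.
With the tool pointing down it reaches from about 0.4 to 0.85 m from the base axis. Payload 4.5 kg.
Tool frame: the origin (TCP) lies at the very end of the fingers, on their centre line; the grasp point (between the pads) lies 19 mm behind it; z points along the fingers, y is the line along which they close (so a half turn about z gives the same grasp; the last joint's range is limited). The gripper opens to 88 mm and grips with 3 to 60 N. Pads are 18 mm wide; open, the fingers measure 123 mm over their backs; the gripper's body (75 mm by 187 mm) begins 45 mm behind the grasp point.
Start: joints at [1.267, 0.689, -0.195, 1.565, 0.157, 0.902, -0.215], TCP at [0.207, -0.59, 0.239] pointing down, gripper open.
Joint ranges: [-3.01, 3.01], [-0.46, 2.08], [-1.47, 1.51], [0.13, 2.56], [-1, 4.14], [0.04, 2.09], [-2.66, 2.66]. Speed limits (rad/s): [2.57, 2.57, 3.14, 3.14, 3.14, 3.14, 3.14].

### API

Orientations are given as a unit quaternion [x, y, z, w].
In Python, from station import env gives the robot as it stands. The module is installed in compiled form; this text tells all that it offers. Calls block until the motion is done:
- env.move_to(position, orientation): joint-space move of the TCP to a pose.
- env.movel(position, vel=0.15, attitude=None, max_force=None): straight line of the TCP; attitude=None keeps the orientation; vel is the mean speed in m/s. With max_force (N) it stops when the force on the tool has changed by that much, and returns True; else False.
- env.goto_joints(angles): joint-space move.
- env.let_go() and env.grasp(strength=None): open the fingers fully, or close them until they stop; strength is the grip in N (None keeps the last).
- env.pause(seconds).
- env.inverse_kinematics(position, orientation): joint angles nearest the present ones, or None.
- env.state(): the state.
- env.camera(name): name is "scene" or "top"; returns (picture, depth): 480x640x3 uint8, red, green, blue; 480x640 float32, m along the optical axis (not along the pixel's ray), 0 where there is no reading.
- env.calibration(name): a dict with "mtx" (3x3 intrinsics, pixels), "distortion" ([k1, k2, p1, p2, k3] as OpenCV has them; the pictures are not rectified), "cam_to_world" (4x4, takes a point from camera to world coordinates). Camera axes: x right, y down, z forward; pixel columns grow to the right and rows downward; lengths in m; the calibration is good to about 2 mm. A picture is of the moment at which its call begins. calibration takes no time and is no camera call.
A pose or a line that the arm cannot do raises env.Unreachable and nothing moves.
- env.job_done(): hands the job in; it is judged then, once.
The state is a dict: "time": time; "joint_pos": joint angles; "joint_velocities": joint speeds; "effort": joint torques, N m; "eef_pos": TCP position; "tool_rot": TCP orientation; "force": force on the tool from outside, world axes, zero at the start; "torque": the same for the moment, N m; "opening": finger opening in m; "grip_force": force on a finger pad.
Only numpy, scipy, OpenCV 4.12 (cv2) and the standard library are available. Lean on these libraries where they do the work, as an engineer would, in place of code of your own. Each camera call takes 0.05 s, during which the arm holds its last target. There are 200 camera calls.

### The job

With the fingertips only, push the round faceplate of the rotary table round until its yellow index mark points at the red dot on the scale ring (not the blue one). Then push the orange clamp lever round clockwise, seen from above, to its stop so that the plate is clamped there with the mark still at the red dot. Pick nothing up, and leave the loose things on the bench where they are.

Things in the scene. Friction and masses are not known exactly. Their poses are not given: they have to be found in the camera images.
- rotary_base: Dark green iron base fixed to the bench: drum 244 mm across, 76 mm high; bolted lugs 29 mm high reach 158 mm from the axis at its +x and -x. On its -y side is the orange clamp lever; on its +y side a fixed worm housing and upright steel handwheel (top 96 mm high) reach 234 mm from the axis: leave it, the worm is out of mesh. Origin: on the bench under the plate's axis, z up.
- dial (a joint): Turn of the faceplate on the base in rad, counter-clockwise from above positive; 0 when the index mark points along the base's +x. It turns within +-3.1 rad against even friction of about 0.35 N m (4 N at the strap ends), has no spring and stops when pushing stops.
- dial_centre (a point): Centre of the faceplate's flat upper face, on its vertical axis, 93 mm above the bench. The plate is a grey steel disc 206 mm across at its lower edge (81 mm above the bench), with a bevelled rim; an aluminium part 64 x 50 x 40 mm high is bolted on its middle. Turns with the plate: x points to the index mark, y along strap a.
- index_point (a point): The point that the plate's yellow index mark points at: 114.5 mm from the axis, on the circle of the dots, 80 mm above the bench. The mark itself is a yellow radial line 5 mm wide on the rim, from 78 to 103 mm from the axis.
- strap_end_a (a point): Mid width, top edge of the outer end of black clamp strap a: 94 mm from the axis, 129 mm above the bench, 90 deg counter-clockwise of the index mark. The straps turn with the plate: radial bars 22 mm wide, 24 to 94 mm from the axis. From 71 to 92 mm out a heel block fills the space below, so the flat sides are walls 93 to 129 mm above the bench, good to push. Stud 52 mm out, top 147 mm high.
- strap_end_b (a point): The same point of the like, opposite strap b, 90 deg clockwise of the index mark.
- red_dot: Red paint dot, 12 mm across, on the light metal scale ring around the plate: it marks the scale line to set. Centre 114.5 mm from the plate's axis, 80 mm above the bench. The ring does not move in a run; it has a black line every 5 degrees, longer every 30.
- blue_dot: Blue paint dot of the same size on the same ring, marking another set-up: not the target. The red and the blue dot lie 120 degrees apart; which is on which side differs from run to run.
- clamp_lever (a joint): Turn of the orange clamp lever in rad: near 0 released, 1.1 at its stop (clamped), growing clockwise from above. Pushing it takes about 0.2 N m (3 N near the tip), from 0.6 rad rising to 0.35 N m (5 N near the tip) at the stop as it clamps the plate. It stays where it is left. Once clamped, the plate no longer turns under a push of some 30 N.
- lever_pivot (a point): Top of the lever's hub, on its vertical pivot axis, 101 mm above the bench, 137 mm from the plate's axis on the base's -y side. The hub is 28 mm across.
- lever_tip (a point): Centre of the ball (18 mm) at the lever's free end, 78 mm from the pivot axis, 108 mm above the bench. The arm is a straight orange bar 14 mm thick; 55 mm from the pivot its centre is 104 mm above the bench, with free space beside and below. Released it points away from the plate; clamping swings it clockwise, towards the robot.
- part_a: Loose machined aluminium part, 40 x 40 x 30 mm; origin at the centre of its underside. Leave alone.
- part_b: A second part like part_a. Leave alone.
- scraper: Loose deburring scraper, an aluminium pen 11 mm thick and 135 mm long lying flat along its x axis; origin at its underside near its middle. Leave alone.
- dye_bottle: Loose small blue bottle, 48 mm across and 105 mm high; origin at the centre of its underside. Leave alone.
- bench_brush: Loose bench brush, 200 mm long, lying along its x axis; origin at its underside. Leave alone.
- parallel_block: Loose steel set-up block, 76 x 51 x 25 mm; origin at the centre of its underside. Leave alone.
- hex_driver: Loose screwdriver with a red handle, 180 mm long, lying along its x axis; origin at its underside. Leave alone.

How it is judged:
On the way, in this order (a step that is already met when the one before it is completed fails the run):
1. the plate stands still with its yellow index mark at the red dot, the clamp lever still released (horizontal distance between index_point and red_dot below 0.005 m and value of joint clamp_lever below 0.35 rad and velocity of joint dial between -0.05 and 0.05 rad/s), for 0.2 s.
2. the clamp lever is pushed to its stop (value of joint clamp_lever above 1 rad), for 0.1 s.
At the end, for the whole second after the job is handed in: The plate rests with its yellow index mark pointing at the red dot (index point within 5 mm of the dot's centre: half a scale division, 2.5 degrees) and the clamp lever is at its stop (over 1.0 of 1.1 rad) (horizontal distance between index_point and red_dot below 0.005 m and value of joint clamp_lever above 1 rad and velocity of joint dial between -0.05 and 0.05 rad/s); the robot touches nothing.
It fails at once if a loose thing on the bench is moved more than 20 mm or picked up (distance of any of part_a, part_b, scraper, dye_bottle, bench_brush, parallel_block, hex_driver from where it was at the start of the episode above 0.02 m).
It also fails if it takes over 54 s, if anything falls off the work surface, if the arm or the gripper's body presses on something with over 40 N, if the wrist force passes 120 N, or if a joint passes its speed limit or range.

## Working session

There is one attempt and no reset: what is moved stays moved. The work goes in short steps, each a Python script; the robot and the scene stay as the last script left them, time stands still between calls to the robot, and variables do not carry over. Pictures are saved under pics/ and viewed, at most 10 in all, crops included, and the job is handed in when it is done.

```bash
mkdir -p pics; python3 - <<'E'
from station import env
import cv2,numpy as np
for n in("scene","top"):
    p,d=env.camera(n); cv2.imwrite(f"pics/{n}0.png",p[:,:,::-1]); np.savez(f"/tmp/{n}0.npz",p=p,d=d)
    c=env.calibration(n); print(n,np.round(c["mtx"],1).tolist(),np.round(c["distortion"],3),np.round(c["cam_to_world"],3).tolist())
s=env.state();print(s["time"],s["eef_pos"],s["tool_rot"],s["force"])
E
```

```text
scene [[600.9, 0.0, 321.8], [0.0, 600.9, 233.5], [0.0, 0.0, 1.0]] [-0.111  0.     0.     0.     0.   ] [[0.657, 0.407, -0.634, 1.459], [0.754, -0.366, 0.546, -0.769], [-0.011, -0.837, -0.547, 0.897], [0.0, 0.0, 0.0, 1.0]]
top [[572.8, 0.0, 319.4], [0.0, 572.8, 232.2], [0.0, 0.0, 1.0]] [-0.071  0.     0.     0.     0.   ] [[-0.022, -0.982, 0.186, 0.283], [-1.0, 0.025, 0.014, -0.001], [-0.019, -0.186, -0.982, 1.484], [0.0, 0.0, 0.0, 1.0]]
0.1 [ 0.20693532 -0.58917544  0.23800179] [ 9.85764302e-01  1.68131215e-01 -1.74563654e-04 -7.77452614e-04] [-0.32474541 -0.30503779 -0.73588538]
```

View pics/top0.png

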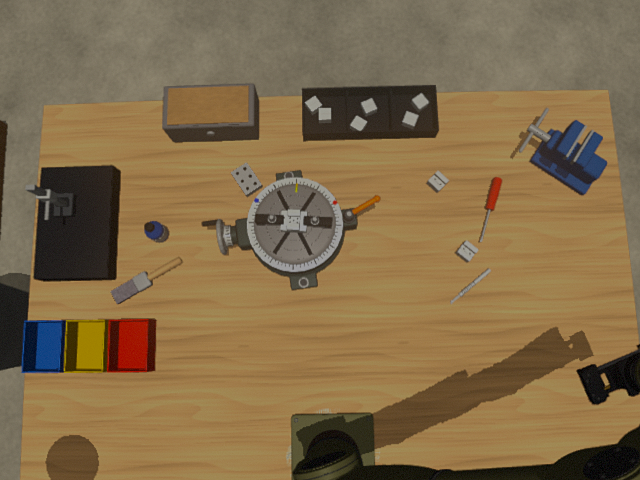

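View pics/scene0.png

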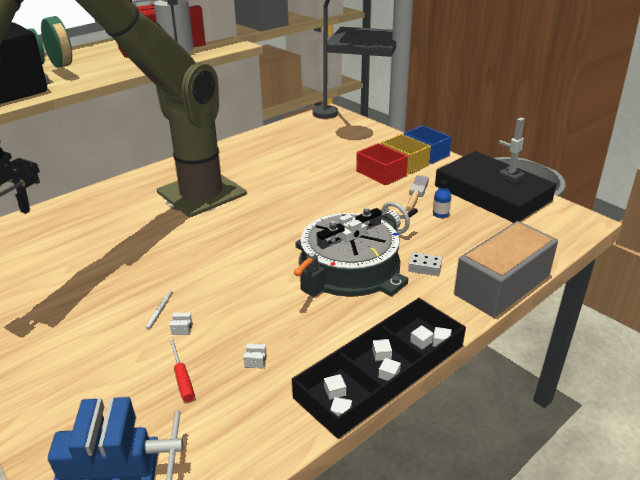

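```bash
cat > h.py <<'E'
from station import env
import cv2,numpy as np
def ray(n,uv,z):
    c=env.calibration(n); T=np.array(c["cam_to_world"])
    q=cv2.undistortPoints(np.array([[uv]],float),np.array(c["mtx"]),np.array(c["distortion"]))[0,0]
    d=T[:3,:3]@[q[0],q[1],1]; o=T[:3,3]; return (o+d*(z-o[2])/d[2])[:2]
def blobs(p,lo,hi,box):
    h=cv2.cvtColor(p,cv2.COLOR_RGB2HSV); m=cv2.inRange(h,np.array(lo),np.array(hi))
    k=np.zeros_like(m); x0,y0,x1,y1=box; k[y0:y1,x0:x1]=255; m&=k
    n,l,s,c=cv2.connectedComponentsWithStats(m,connectivity=8)
    return sorted([(int(s[i,4]),c[i],l==i) for i in range(1,n)],key=lambda t:-t[0])
HSV=dict(red=((0,130,90),(7,255,255)),red2=((173,130,90),(180,255,255)),blue=((105,120,80),(130,255,255)),yellow=((22,130,120),(35,255,255)),orange=((8,190,110),(20,255,255)))
BOX=dict(top=(235,165,395,285),scene=(285,200,412,300))
E
python3 - <<'E'
from h import *
P={}
for n in("top","scene"):
    p=np.load(f"/tmp/{n}0.npz")["p"]
    for k,z in(("red",.08),("red2",.08),("blue",.08),("yellow",.088),("orange",.105)):
        for a,c,m in blobs(p,*HSV[k],BOX[n])[:2]:
            w=ray(n,c,z); print(n,k,a,c.round(1),w.round(4))
            P.setdefault((n,k),w)
    x0,y0,x1,y1=BOX[n]
    cv2.imwrite(f"pics/crop_{n}.png",cv2.resize(p[y0:y1,x0:x1,::-1],None,fx=4.5,fy=4.5,interpolation=cv2.INTER_CUBIC))
    
E
```

```text
top red 13 [334.5 202.2] [ 0.6253 -0.0204]
top blue 10 [256.2 200. ] [0.6361 0.1773]
top yellow 17 [296.  187.2] [0.6645 0.0756]
top orange 154 [366.  204.3] [ 0.6116 -0.0977]
scene red 10 [332.5 263.2] [ 0.6227 -0.0182]
scene blue 10 [395.  233.5] [0.6333 0.1809]
scene yellow 23 [374.7 251.6] [0.6627 0.0793]
scene orange 66 [303.6 267.2] [ 0.6167 -0.099 ]
scene orange 3 [304. 261.] [ 0.5991 -0.0833]
```

View pics/crop_top.png

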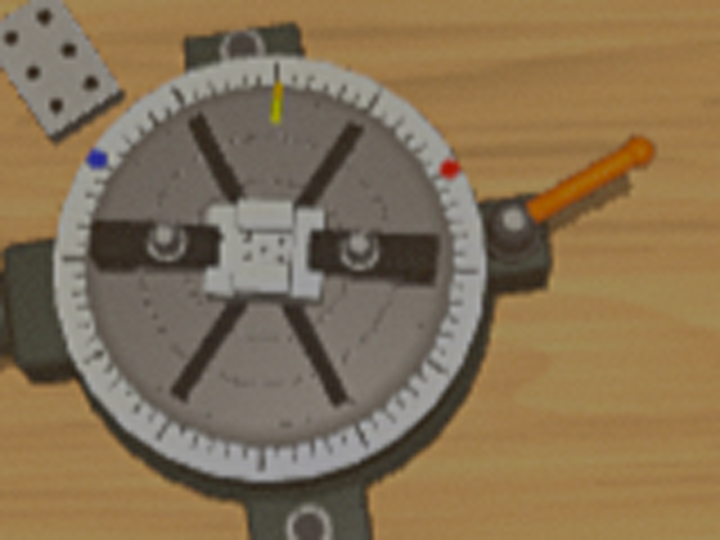

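View pics/crop_scene.png

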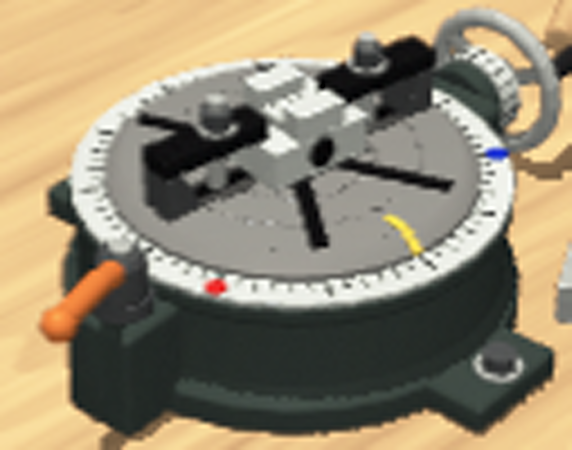

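Top crop: red dot at (450,168), blue at (97,159), yellow mark at (278,100), lever hub at (513,220) and its ball at (642,150). The straps lie left and right. So the plate must turn clockwise by about 60°. The scene crop agrees: red dot next to the lever, blue next to the handwheel. I'll push strap b (right).

```bash
cat >> h.py <<'E'
from scipy.spatial.transform import Rotation as R
C=np.array([.5730,.0823]); 
def att(rad): # tool down, tool y along +-radial angle rad(deg)
    a=np.deg2rad(rad+90-0); return np.array([np.cos(a/2),np.sin(a/2),0,0])
def pol(c,r,deg,z): return np.array([c[0]+r*np.cos(np.deg2rad(deg)),c[1]+r*np.sin(np.deg2rad(deg)),z])
def ang(v): return np.degrees(np.arctan2(v[1],v[0]))
E
python3 - <<'E'
from h import *
for n,piv,ball in(("top",(349,213.5),(377.7,198.3)),("scene",(312,254.5),(297.5,272))):
    a=ray(n,piv,.101);b=ray(n,ball,.108);print(n,a.round(4),b.round(4),np.linalg.norm(b-a).round(4),ang(b-a).round(1),np.linalg.norm(a-C).round(4),ang(a-C).round(1))
# strap ends: dial y-axis from top, end edge mid
for uv in((97,244),(437,260)):
    w=ray("top",(235+uv[0]/4.5,165+uv[1]/4.5),.129);print(w.round(4),np.linalg.norm(w-C).round(4),ang(w-C).round(1))
cur=env.state()["joint_pos"]
for d in(-65,-75,-80,-110,-140):
    for s in(0,180):
        q=env.inverse_kinematics(pol(C,.082,d,.105),att(d-13+s)); print(d,s,None if q is None else np.round(q,2))
E
```

```text
top [ 0.5904 -0.0552] [ 0.6255 -0.127 ] 0.0799 -64.0 0.1386 -82.8
scene [ 0.5874 -0.0498] [ 0.6245 -0.1228] 0.0819 -63.0 0.1329 -83.8
[0.5758 0.1702] 0.088 88.2
[ 0.5623 -0.0127] 0.0956 -96.4
-65 0 [-0.08  0.84 -0.01  1.73  0.01  0.57 -1.46]
-65 180 [ 0.34  0.96 -0.8   1.71  0.88  0.87  0.92]
-75 0 [-0.1   0.83  0.04  1.77 -0.05  0.54 -1.57]
-75 180 [ 0.34  0.94 -0.77  1.75  0.87  0.83  0.75]
-80 0 [-0.11  0.83  0.06  1.8  -0.09  0.52 -1.62]
-80 180 [ 0.33  0.93 -0.76  1.77  0.86  0.81  0.66]
-110 0 [-0.2   0.8   0.17  1.93 -0.29  0.44 -1.95]
-110 180 [ 0.25  0.85 -0.6   1.91  0.79  0.64  0.15]
-140 0 [-0.32  0.79  0.28  2.03 -0.54  0.39 -2.28]
-140 180 [ 0.08  0.78 -0.37  2.01  0.62  0.46 -0.29]
```

```bash
cat >> h.py <<'E'
def sp(phi,gap,z,r=.080): 
    e=np.deg2rad(phi); u=np.array([np.cos(e),np.sin(e)]); v=np.array([-u[1],u[0]])
    return np.r_[C+r*u+(.020+gap)*v,z]
def push(p0,p1,step=6,vel=.06,gap=0,z=.104):
    for p in np.linspace(p0,p1,int(np.ceil(abs(p1-p0)/step))+1)[1:]:
        env.movel(sp(p,gap,z),vel=vel,attitude=att(p+180))
def look(name,box=True):
    out=[]
    for n in("top","scene"):
        p,d=env.camera(n); x0,y0,x1,y1=BOX[n]
        cv2.imwrite(f"pics/{name}_{n}.png",cv2.resize(p[y0:y1,x0:x1,::-1],None,fx=4.5,fy=4.5,interpolation=cv2.INTER_CUBIC))
        for k,z in(("red",.08),("yellow",.088),("orange",.105)):
            for a,c,m in blobs(p,*HSV[k],BOX[n])[:1]:
                w=ray(n,c,z); print(n,k,a,c.round(1),w.round(4),"r",np.linalg.norm(w-C).round(4),"ang",ang(w-C).round(1))
E
python3 - <<'E'
from h import *
env.grasp(20)
env.move_to(sp(-94,.015,.21),att(-94+180))
s=env.state();print(s["time"],s["eef_pos"],s["opening"],s["force"])
print(env.movel(sp(-94,.015,.104),vel=.12,max_force=10))
s=env.state();print(s["time"],s["eef_pos"],s["force"])
push(-94,-106)
s=env.state();print(s["time"],s["eef_pos"],sp(-106,0,.104),s["force"],s["joint_pos"].round(2))
look("p1")
E
```

```text
3.9167 [ 0.60237984 -0.00148667  0.20983064] 0.00042439086073474945 [-0.54509177 -0.59869278  0.0167436 ]
False
4.95 [6.02907052e-01 3.34875529e-04 1.04741839e-01] [-0.67259547 -0.23905413  1.05756076]
5.7833 [ 5.71095905e-01 -2.04423832e-04  1.04585462e-01] [ 5.70174245e-01 -1.13682791e-04  1.04000000e-01] [ 3.06264467 -1.12402812  1.76360778] [ 0.3   0.89 -0.68  1.83  0.82  0.73  0.45]
scene red 12 [332.5 263.2] [ 0.6226 -0.0181] r 0.112 ang -63.7
scene yellow 22 [366.9 254.1] [0.6577 0.0584] r 0.088 ang -15.7
scene orange 51 [303.8 267.3] [ 0.6173 -0.099 ] r 0.1866 ang -76.3
```

```bash
python3 - <<'E'
from h import *
push(-106,-147)
s=env.state();print(s["time"],s["eef_pos"],sp(-147,0,.104),s["force"])
env.movel(sp(-147,.015,.104),vel=.1)
env.movel(sp(-147,.015,.19),vel=.15)
env.movel(np.r_[.42,-.16,.22],vel=.3)
look("p2"); print(env.state()["time"])
E
```

```text
7.925 [0.51647912 0.0217959  0.10384889] [0.51679914 0.02195547 0.104     ] [ 2.8098844  -1.86102089  1.1201946 ]
top red 12 [334.5 202. ] [ 0.6256 -0.0205] r 0.1155 ang -62.9
top yellow 21 [325.  203.1] [0.6215 0.0035] r 0.0925 ang -58.4
top orange 153 [365.9 204.3] [ 0.6116 -0.0976] r 0.184 ang -77.9
scene red 10 [332.5 263.2] [ 0.6227 -0.0182] r 0.1121 ang -63.7
scene yellow 19 [338.6 255.4] [0.6174 0.0056] r 0.0887 ang -59.9
scene orange 56 [303.6 267.5] [ 0.6174 -0.0997] r 0.1873 ang -76.3
9.875
```

View pics/p2_top.png

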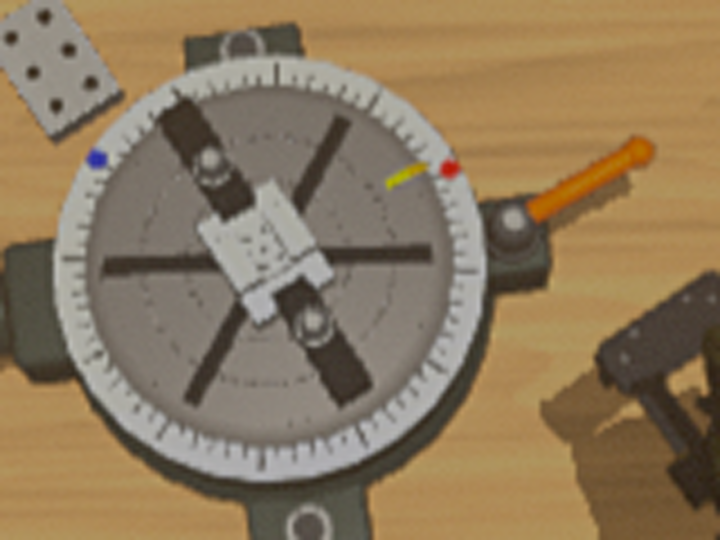

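The crop shows the mark (405,175) a few degrees short of the red dot (450,168). Both views put the remainder at about 4.2° clockwise.

```bash
python3 - <<'E'
from h import *
env.movel(sp(-147,.015,.19),vel=.3)
env.movel(sp(-147,.015,.104),vel=.15)
env.movel(sp(-147,.002,.104),vel=.08)
push(-147,-151.2,step=2.1,vel=.03); env.pause(.2)
s=env.state();print(s["time"],s["eef_pos"],sp(-151.2,0,.104),s["force"])
env.movel(sp(-151.2,.015,.104),vel=.1)
env.movel(sp(-151.2,.015,.19),vel=.15)
env.movel(np.r_[.42,-.16,.22],vel=.3)
look("p3"); print(env.state()["time"])
pc=dict(top=(.5735,.0816),scene=(.5708,.0844))
for n in pc:
    p,_=env.camera(n); f=lambda k,z: ang(ray(n,blobs(p,*HSV[k],BOX[n])[0][1],z)-np.array(pc[n]))
    print(n,f("red",.08),f("yellow",.088))
E
```

```text
12.5 [0.51315991 0.02536787 0.10422692] [0.51253054 0.02623357 0.104     ] [ 2.50489615 -4.49833428  3.0592219 ]
top red 12 [334.5 202. ] [ 0.6256 -0.0205] r 0.1155 ang -62.9
top yellow 18 [326.  204.8] [0.617  0.0011] r 0.0923 ang -61.6
top orange 149 [366.1 204.2] [ 0.6119 -0.098 ] r 0.1844 ang -77.8
scene red 10 [332.5 263.2] [ 0.6227 -0.0182] r 0.1121 ang -63.7
scene yellow 19 [336.4 255.2] [0.6133 0.0023] r 0.0896 ang -63.2
scene orange 55 [303.6 267.5] [ 0.6174 -0.0996] r 0.1873 ang -76.3
14.45
top -62.93842081306442 -61.636401628003675
scene -63.17881543943599 -62.600682955222986
```

View pics/p3_top.png

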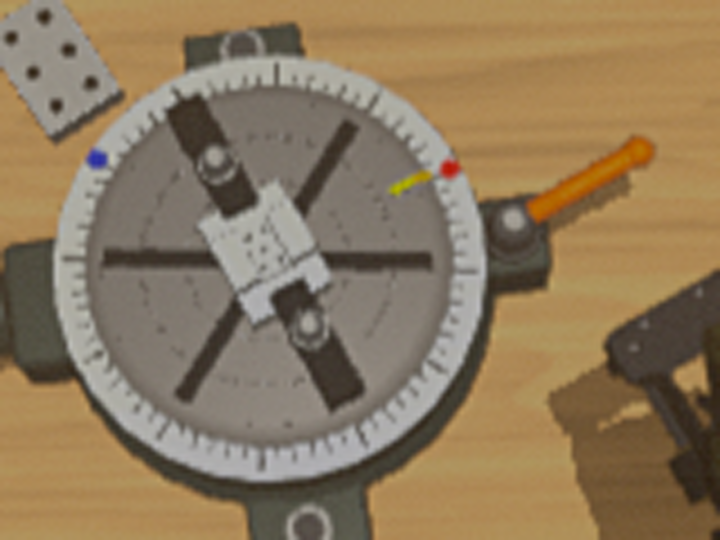

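View pics/p3_scene.png

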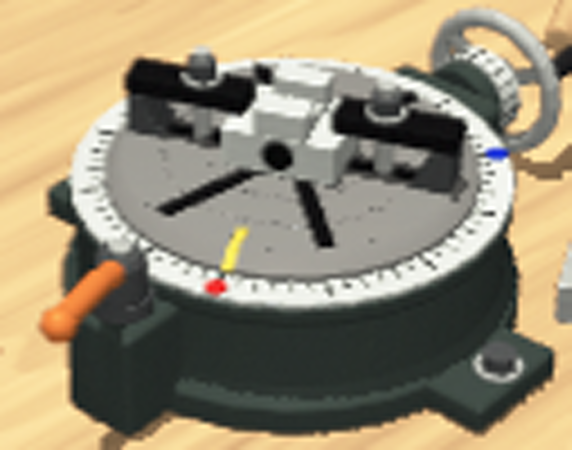

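Both views show the mark about 1° short of the red dot. I'll give it one small nudge, then swing the lever.

```bash
cat >> h.py <<'E'
PV=np.array([.589,-.0525])
def lp(psi,gap,z,r=.053):
    e=np.deg2rad(psi); u=np.array([np.cos(e),np.sin(e)]); v=np.array([-u[1],u[0]])
    return np.r_[PV+r*u+(.016+gap)*v,z]
def check():
    pc=dict(top=(.5735,.0816),scene=(.5708,.0844))
    for n in pc:
        p,_=env.camera(n)
        for k,z in(("red",.08),("yellow",.088),("orange",.105)):
            b=blobs(p,*HSV[k],BOX[n])
            if b:
                w=ray(n,b[0][1],z); print(n,k,b[0][0],w.round(4),(ang(w-np.array(pc[n])) if k!="orange" else ang(w-PV)).round(2))
E
python3 - <<'E'
from h import *
env.movel(sp(-151,.015,.19),vel=.3)
env.movel(sp(-151,.015,.104),vel=.15)
env.movel(sp(-151,.002,.104),vel=.08)
push(-151,-152.4,step=2.1,vel=.03); env.pause(.2)
s=env.state();print(s["time"],s["eef_pos"],s["force"])
env.movel(sp(-152.4,.015,.104),vel=.1)
env.movel(sp(-152.4,.015,.19),vel=.15)
env.movel(np.r_[.42,-.16,.22],vel=.3)
check(); print(env.state()["time"])
for psi in(-63.5,-95,-127):
    for s in(0,180):
        for z in (.2,.09):
            q=env.inverse_kinematics(lp(psi,.015,z),att(psi+s)); print(psi,s,z,None if q is None else np.round(q,2))
E
```

```text
16.8917 [0.51197995 0.02682911 0.10422318] [ 1.40626726 -4.47424449  3.24143825]
top red 12 [ 0.6256 -0.0205] -62.94
top yellow 20 [0.6145 0.0017] -62.85
top orange 152 [ 0.6119 -0.0979] -63.21
scene red 10 [ 0.6227 -0.0182] -63.18
scene yellow 17 [0.6113 0.0017] -63.9
scene orange 54 [ 0.6174 -0.0993] -58.76
18.8417
-63.5 0 0.2 [ 0.13  0.76 -0.13  1.54  0.11  0.85 -1.15]
-63.5 0 0.09 [ 0.12  0.9  -0.11  1.61  0.14  0.64 -1.17]
-63.5 180 0.2 [ 0.55  0.94 -1.03  1.51  0.85  1.18  1.4 ]
-63.5 180 0.09 [ 0.51  1.06 -0.91  1.59  0.96  0.99  1.32]
-95 0 0.2 [ 0.08  0.73  0.03  1.61 -0.03  0.8  -1.53]
-95 0 0.09 [ 0.09  0.88  0.02  1.68 -0.03  0.58 -1.53]
-95 180 0.2 [ 0.56  0.87 -0.89  1.59  0.75  1.06  0.94]
-95 180 0.09 [ 0.5   0.99 -0.77  1.66  0.87  0.87  0.84]
-127 0 0.2 [ 0.01  0.7   0.19  1.72 -0.18  0.74 -1.93]
-127 0 0.09 [ 0.03  0.86  0.15  1.79 -0.24  0.51 -1.88]
-127 180 0.2 [ 0.52  0.78 -0.73  1.69  0.63  0.92  0.46]
-127 180 0.09 [ 0.46  0.92 -0.62  1.76  0.77  0.72  0.34]
```

The mark now averages within 0.5° of the red dot. Next, the lever.

```bash
python3 - <<'E'
from h import *
env.move_to(lp(-63.5,.018,.2),att(-63.5))
print(env.movel(lp(-63.5,.018,.09),vel=.12,max_force=8))
A=-63.5
for psi in np.arange(-63.5,-136,-6)[:]:
    hit=env.movel(lp(psi,0,.09),vel=.05,attitude=att(psi),max_force=14); s=env.state()
    print(psi,hit,s["time"].__round__(2),s["eef_pos"].round(4),lp(psi,0,.09).round(4),s["force"].round(1)); A=psi
    if hit: break
E
```

```text
False
-63.5 False 21.62 [ 0.6272 -0.0931  0.0904] [ 0.627  -0.0928  0.09  ] [1.4 1.  0.9]
-69.5 False 21.88 [ 0.6234 -0.0963  0.0904] [ 0.6225 -0.0965  0.09  ] [2.9 1.6 1.6]
-75.5 False 22.15 [ 0.6184 -0.0996  0.0903] [ 0.6178 -0.0998  0.09  ] [3.8 0.5 1.8]
-81.5 False 22.42 [ 0.6131 -0.1025  0.0902] [ 0.6127 -0.1026  0.09  ] [3.9 0.5 1.7]
-87.5 False 22.68 [ 0.6076 -0.1047  0.0901] [ 0.6073 -0.1048  0.09  ] [4.1 0.9 2.1]
-93.5 False 22.95 [ 0.6019 -0.1064  0.0901] [ 0.6017 -0.1064  0.09  ] [3.8 0.5 2.2]
-99.5 False 23.22 [ 0.5962 -0.1074  0.09  ] [ 0.596  -0.1074  0.09  ] [4.5 0.5 2.8]
-105.5 False 23.48 [ 0.5906 -0.1078  0.09  ] [ 0.5903 -0.1078  0.09  ] [4.5 1.2 2. ]
-111.5 False 23.75 [ 0.585  -0.1076  0.09  ] [ 0.5845 -0.1077  0.09  ] [4.5 0.6 1.3]
-117.5 False 24.02 [ 0.5796 -0.1069  0.0901] [ 0.5787 -0.1069  0.09  ] [5.4 0.7 0.5]
-123.5 False 24.28 [ 0.5749 -0.1059  0.0901] [ 0.5731 -0.1055  0.09  ] [ 6.2  0.  -1.3]
-129.5 True 24.49 [ 0.5747 -0.1073  0.0908] [ 0.5676 -0.1036  0.09  ] [ 1.8 -0.8  0.3]
```

```bash
python3 - <<'E'
from h import *
for psi in(-127,-131):
    print(env.movel(lp(psi,0,.09),vel=.04,attitude=att(-127),max_force=18)); s=env.state(); print(s["eef_pos"].round(4),s["force"].round(1))
env.pause(.2)
e=env.state()["eef_pos"]; v=np.array([.8,-.6,0])
env.movel(e+.03*v,vel=.1); env.movel(np.r_[(e+.03*v)[:2],.2],vel=.15)
env.move_to(np.r_[.45,-.3,.25],att(-100))
check(); look("p4"); print(env.state()["time"])
E
```

```text
False
[ 0.5741 -0.1063  0.0907] [10.5 -2.9 -1.3]
False
[ 0.574  -0.1062  0.0911] [15.5 -6.8 -7. ]
top red 12 [ 0.6256 -0.0205] -62.94
top yellow 20 [0.6145 0.0017] -62.85
top orange 150 [ 0.5615 -0.0935] -123.85
scene red 10 [ 0.6227 -0.0182] -63.18
scene yellow 17 [0.6113 0.0017] -63.9
scene orange 45 [ 0.576  -0.0899] -109.16
top red 12 [334.5 202. ] [ 0.6256 -0.0205] r 0.1155 ang -62.9
top yellow 20 [325.8 205.8] [0.6145 0.0017] r 0.0907 ang -62.8
top orange 151 [365.1 224.3] [ 0.5614 -0.0937] r 0.1764 ang -93.8
scene red 10 [332.5 263.2] [ 0.6227 -0.0182] r 0.1121 ang -63.7
scene yellow 17 [335.6 254.9] [0.6113 0.0017] r 0.0892 ang -64.6
scene orange 43 [295.6 257.8] [ 0.5768 -0.0895] r 0.1719 ang -88.7
27.8167
```

View pics/p4_top.png

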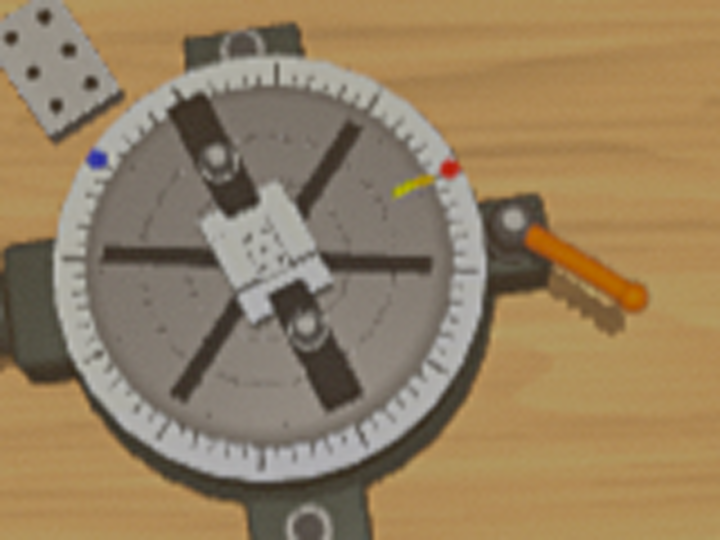

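The lever hit a hard stop, having turned about 61° with its ball now at (630,295). The mark is still at the red dot, and the robot is clear.

```bash
python3 -c "
from station import env
print(env.job_done())"
```

```text
the job is handed in; nothing more can be done
None
```

The job is handed in: the index mark sits at the red dot to within about 0.5° (tolerance 2.5°), the clamp lever is at its stop, and the robot was clear at about 28 s. No verdict came back.

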